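# Power down the desk in order

### The job

Power down the desk at the black power block: press the raised front half of the green rocker down flat to its stop, then the same with the yellow one, and the red main switch last. Leave the blue one on, and do not pick up or push about the small things lying round the block.

Things in the scene. Friction and masses are not known exactly. Their poses are not given: they have to be found in the camera images.
- power_block: black power block fixed on the desk, 150 (x) x 262 (y) x 40 mm high; origin: centre of its underside; x points to its back, y left along its row of four switches, yaw within 0.3 rad. The switches lie 60 mm apart in y, their order varies. White plug-in chargers behind the green, yellow and blue rockers stand up to 69 mm above the desk, front faces 42 mm behind the rockers' pivot lines
- green_rocker (a joint): green V-shaped rocker (to switch off), 48 (x) x 28 mm (y), pivots on its middle line along the block's y. 0 = on: back half (white bar) level, front half (white ring, robot side) sloping up to the robot. 0.32 rad = off: front half pressed level, at a firm stop. No spring: it turns with even friction (2 to 4 N on the raised half) and stays where it is left
- green_press (a point): point on the face of the green rocker's front half, 14 mm in front of its middle line, centred across; moves with it. About 52 mm above the desk when on, 48 mm when off. Press straight down here with the tips of the closed fingers (gap between neighbouring rockers 32 mm)
- yellow_rocker (a joint): yellow V-shaped rocker (to switch off), 48 (x) x 28 mm (y), pivots on its middle line along the block's y. 0 = on: back half (white bar) level, front half (white ring, robot side) sloping up to the robot. 0.32 rad = off: front half pressed level, at a firm stop. No spring: it turns with even friction (2 to 4 N on the raised half) and stays where it is left
- yellow_press (a point): point on the face of the yellow rocker's front half, 14 mm in front of its middle line, centred across; moves with it. About 52 mm above the desk when on, 48 mm when off. Press straight down here with the tips of the closed fingers (gap between neighbouring rockers 32 mm)
- blue_rocker (a joint): blue V-shaped rocker (stays on), 48 (x) x 28 mm (y), pivots on its middle line along the block's y. 0 = on: back half (white bar) level, front half (white ring, robot side) sloping up to the robot. 0.32 rad = off: front half pressed level, at a firm stop. No spring: it turns with even friction (2 to 4 N on the raised half) and stays where it is left
- blue_press (a point): point on the face of the blue rocker's front half, 14 mm in front of its middle line, centred across; moves with it. About 52 mm above the desk when on, 48 mm when off. Press straight down here with the tips of the closed fingers (gap between neighbouring rockers 32 mm)
- red_rocker (a joint): red V-shaped rocker (main switch), 48 (x) x 28 mm (y), pivots on its middle line along the block's y. 0 = on: back half (white bar) level, front half (white ring, robot side) sloping up to the robot. 0.32 rad = off: front half pressed level, at a firm stop. No spring: it turns with even friction (2 to 4 N on the raised half) and stays where it is left
- red_press (a point): point on the face of the red rocker's front half, 14 mm in front of its middle line, centred across; moves with it. About 52 mm above the desk when on, 48 mm when off. Press straight down here with the tips of the closed fingers (gap between neighbouring rockers 32 mm)
- eraser: small eraser in a blue sleeve, 19 x 42 x 12 mm, lying in front of the block; loose, to be left alone; origin at the centre of its underside
- card_box: flat whitish card box, 40 x 58 x 12 mm, lying in front of the block; loose, to be left alone; origin at the centre of its underside
- round_stamp: brown wooden stamp with a round knob, 35 mm across and 67 mm tall, standing behind the block; loose, to be left alone; origin at the centre of its underside
- medicine_box: upright white carton, 30 x 52 x 85 mm, standing behind the block; loose, to be left alone; origin at the centre of its underside
- tape_roll: roll of tan tape, 92 mm across and 48 mm high, lying beside the block's left end; loose, to be left alone; origin at the centre of its underside

How it is judged:
On the way, in this order (a step that is already met when the one before it is completed fails the run):
1. green is off, the others still on (value of joint green_rocker above 0.25 rad and value of joint each of yellow_rocker, red_rocker, blue_rocker below 0.06 rad), for 0.2 s.
2. green and yellow are off, red and blue still on (value of joint each of green_rocker, yellow_rocker above 0.25 rad and value of joint each of red_rocker, blue_rocker below 0.06 rad), for 0.2 s.
3. the red main switch is off too (value of joint each of green_rocker, yellow_rocker, red_rocker above 0.25 rad and value of joint blue_rocker below 0.06 rad), for 0.2 s.
At the end, for the whole second after the job is handed in: the green, yellow and red rockers are fully off (joint above 0.25 rad of 0.32), the blue one still on (below 0.06 rad), and each loose thing within 25 mm of where it stood (all of step 3 and distance of each of eraser, card_box, round_stamp, medicine_box, tape_roll from where it was at the start of the episode below 0.025 m); the robot touches nothing.
It fails at once if the yellow rocker is pressed over before the green one is off (value of joint yellow_rocker above 0.16 rad and value of joint green_rocker below 0.16 rad).
It fails at once if the red main rocker is pressed over before the green and yellow ones are off (value of joint red_rocker above 0.16 rad and value of joint any of green_rocker, yellow_rocker below 0.16 rad).
It fails at once if the blue rocker is pressed over (value of joint blue_rocker above 0.16 rad).
It fails at once if one of the loose things round the block is pushed away or lifted (more than 25 mm) (distance of any of eraser, card_box, round_stamp, medicine_box, tape_roll from where it was at the start of the episode above 0.025 m).
It also fails if it takes over 38 s, if anything falls off the work surface, if the arm or the gripper's body presses on something with over 40 N, if the wrist force passes 120 N, or if a joint passes its speed limit or range.

### The arm

A 6-joint arm with a two-finger parallel gripper is mounted at the origin on a cart in front of the work surface, level with it; the furniture and walls round the work are solid. World frame = base frame: x ahead of the robot, y to its left, z up, the work surface at z = 0. Lengths are in m, angles in rad, forces in N, time in s.
With the tool pointing down it reaches from about 0.325 to 0.9 m from the base axis. Payload 6.1 kg.
Tool frame: the origin (TCP) lies midway between the tips of the shut fingers; the grasp point (between the pads) lies 19 mm behind it; z points along the fingers, y is the line along which they close (so a half turn about z gives the same grasp; the last joint's range is limited). The gripper opens to 85 mm and grips with 20 to 120 N. Pads are 22 mm wide; open, the fingers measure 114 mm over their backs; the gripper's body (76 mm by 85 mm) begins 54 mm behind the grasp point. The pads swing forward as they close: fully open they stand 13 mm farther back than shut.
Start: joints at [1.07, 0.22, 1.526, -0, 1.395, -0.126], TCP at [0.229, 0.582, 0.231] pointing down, gripper open.
Joint ranges: [-2.98, 2.98], [-0.91, 2.08], [0.09, 2.57], [-1.24, 4.39], [0.2, 2.65], [-2.68, 2.68]. Speed limits (rad/s): [2.57, 2.57, 3.01, 3.14, 3.14, 3.14].

### API

Orientations are given as [roll, pitch, yaw] about the fixed x, y, z axes, in that order (R = Rz(yaw) Ry(pitch) Rx(roll)).
In Python, from plant import movep, move_l, set_joints, gripper_to, hold, inverse_kinematics, observe, get_image, get_calibration, Unreachable, job_done gives the robot as it stands. Calls block until the motion is done:
- movep(position, orientation): joint-space move of the TCP to a pose.
- move_l(position, feed=0.15, rotation=None, max_force=None): straight line of the TCP; rotation=None keeps the orientation; feed is the mean speed in m/s. With max_force (N) it stops when the force on the tool has changed by that much, and returns True; else False.
- set_joints(angles): joint-space move.
- gripper_to(opening, f_grip=None): finger opening in m; f_grip is the grip in N (None keeps the last); returns when the fingers have stopped.
- hold(seconds).
- inverse_kinematics(position, orientation): joint angles nearest the present ones, or None.
- observe(): the state.
- get_image(name): name is "scene" or "side" or "wrist"; returns (picture, depth): 400x640x3 uint8, red, green, blue; 400x640 float32, m along the optical axis (not along the pixel's ray), 0 where there is no reading.
- get_calibration(name): a dict with "intrinsics" (3x3 intrinsics, pixels), "dist_coeffs" ([k1, k2, p1, p2, k3] as OpenCV has them; the pictures are not rectified), "world_from_camera" (4x4, takes a point from camera to world coordinates). Camera axes: x right, y down, z forward; pixel columns grow to the right and rows downward; lengths in m; the calibration is good to about 2 mm. A picture is of the moment at which its call begins: read the wrist's pose just before it. get_calibration takes no time and is no camera call; for the wrist camera it gives the pose at the moment of the call.
A pose or a line that the arm cannot do raises Unreachable and nothing moves.
- job_done(): hands the job in; it is judged then, once.
The state is a dict: "time_s": time; "q": joint angles; "joint_velocities": joint speeds; "joint_torque": joint torques, N m; "eef_pos": TCP position; "tcp_rot": TCP orientation; "ft_force": force on the tool from outside, world axes, zero at the start; "torque": the same for the moment, N m; "opening": finger opening in m; "grasp_force": force on a finger pad.
Only numpy, scipy, OpenCV 4.12 (cv2) and the standard library are available. Lean on these libraries where they do the work, as an engineer would, in place of code of your own. Each camera call takes 0.05 s, during which the arm holds its last target. There are 200 camera calls.

## Working session

There is one attempt and no reset: what is moved stays moved. The work goes in short steps, each a Python script; the robot and the scene stay as the last script left them, time stands still between calls to the robot, and variables do not carry over. Pictures are saved under pics/ and viewed, at most 10 in all, crops included, and the job is handed in when it is done.

```bash
ls; mkdir -p pics; python3 - <<'E'
from plant import *
import cv2, numpy as np
for n in ("scene","side","wrist"):
    c=get_calibration(n); p,d=get_image(n)
    cv2.imwrite(f"pics/{n}0.png",p[:,:,::-1]); np.savez(f"{n}0.npz",p=p,d=d,**{k:np.array(v) for k,v in c.items()})
    print(n,np.round(c["world_from_camera"],3).tolist(),c["dist_coeffs"])
print(observe())
E
```

```text
pics
scene [[0.848, -0.38, 0.37, 0.24], [-0.53, -0.599, 0.6, -0.226], [-0.006, -0.705, -0.709, 0.667], [0.0, 0.0, 0.0, 1.0]] [0.02683559 0.         0.         0.         0.        ]
side [[-0.999, 0.02, -0.042, 0.574], [0.046, 0.606, -0.794, 1.005], [0.01, -0.795, -0.606, 0.645], [0.0, 0.0, 0.0, 1.0]] [-0.05339064  0.          0.          0.          0.        ]
wrist [[0.366, 0.896, 0.25, 0.165], [0.931, -0.352, -0.1, 0.606], [-0.001, 0.269, -0.963, 0.372], [0.0, 0.0, 0.0, 1.0]] [0.01977603 0.         0.         0.         0.        ]
{'time_s': 0.15, 'q': array([ 1.06989786e+00,  2.21067964e-01,  1.52736546e+00, -2.51370095e-05,
        1.39469718e+00, -1.26081815e-01]), 'joint_velocities': array([ 0.00058897, -0.00126761, -0.00461882,  0.00062215, -0.00126846,
       -0.00024043]), 'joint_torque': array([ 1.56557930e-03, -4.97480214e+01, -3.89906073e+01, -2.63967440e-04,
        7.18295269e-03, -2.05934879e-05]), 'eef_pos': array([0.2285848 , 0.58118949, 0.23042722]), 'tcp_rot': array([-3.14006380e+00, -1.68849537e-04,  2.76678030e+00]), 'ft_force': array([ 0.16187334, -0.04219694, -1.14520719]), 'torque': array([ 0.01314536, -0.01833439,  0.03632004]), 'grasp_force': 0.0, 'opening': 0.08540888728156927}
```

View pics/scene0.png

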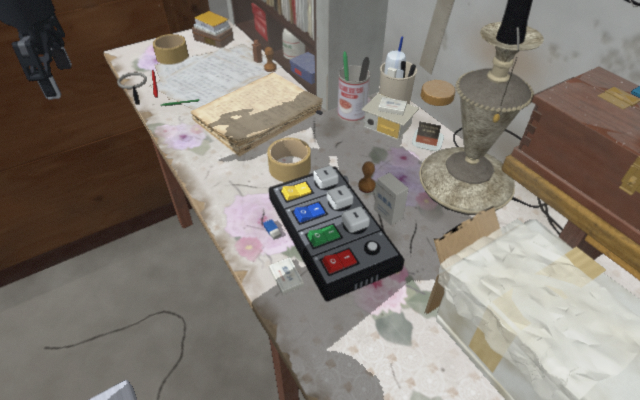

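View pics/side0.png

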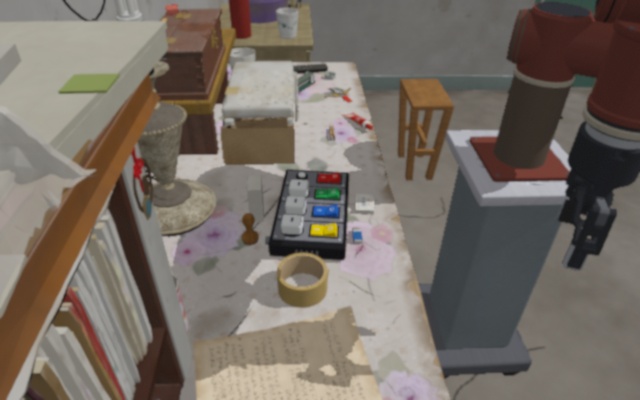

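Scene view: yellow (297,190), blue (309,211), green (323,235), red (340,261). In the side view they are yellow (323,230), blue (325,211), green (328,194), red (329,177). The eraser at (271,228) and card box at (286,273) lie in front of the block.

```bash
cat > meas.py <<'E'
import cv2, numpy as np
seeds={"scene":dict(yellow=(297,190),blue=(309,211),green=(323,235),red=(340,261)),
       "side":dict(yellow=(323,230),blue=(325,211),green=(328,194),red=(329,177))}
hue={"yellow":(20,35),"blue":(100,125),"green":(45,85),"red":(0,10)}
def masks(p,seeds):
    h=cv2.cvtColor(p,cv2.COLOR_RGB2HSV); out={}
    for c,(a,b) in hue.items():
        m=((h[...,0]>=a)&(h[...,0]<=b)|((c=="red")&(h[...,0]>170)))&(h[...,1]>110)&(h[...,2]>60)
        m=cv2.morphologyEx(m.astype(np.uint8),cv2.MORPH_CLOSE,np.ones((5,5)))
        n,l,s,cc=cv2.connectedComponentsWithStats(m)
        k=1+np.argmin(np.linalg.norm(cc[1:]-seeds[c],axis=1)+100*(s[1:,4]<60)); out[c]=l==k
    return out
def rays(uv,c):
    n=cv2.undistortPoints(np.float64(uv).reshape(-1,1,2),c["intrinsics"],c["dist_coeffs"])[:,0]
    return np.c_[n,np.ones(len(n))]
def cloud(m,d,c):
    v,u=np.nonzero(m&(d>0)); T=c["world_from_camera"]
    return (rays(np.c_[u,v],c)*d[v,u][:,None])@T[:3,:3].T+T[:3,3]
def plane(uv,z,c):
    T=c["world_from_camera"]; r=rays(uv,c)@T[:3,:3].T
    return T[:3,3]+r*((z-T[2,3])/r[:,2])[:,None]
E
python3 - <<'E'
from meas import *
for n in ("scene","side"):
    f=np.load(n+"0.npz"); M=masks(f["p"],seeds[n])
    C=[];
    for c,m in M.items():
        P=cloud(m,f["d"],f); v,u=np.nonzero(m)
        Q=plane(np.c_[u,v],.0495,f)
        r=cv2.minAreaRect(Q[:,:2].astype(np.float32)*1000)
        print(n,c,m.sum(),"cloud",np.round(np.median(P,0)*1e3,1),"z",np.round(np.percentile(P[:,2],[5,50,95])*1e3),"rect",np.round(r[0],1),np.round(r[1],1),round(r[2],1),"mean",np.round(Q.mean(0)*1e3,1))
        C.append(Q.mean(0)[:2])
    C=np.array(C); print(np.round(np.diff(C,axis=0)*1e3,1))
    d=C[0]-C[3]; print("yaw",np.arctan2(-d[0],d[1]))
im=np.load("scene0.npz")["p"]
cv2.imwrite("pics/crop.png",cv2.resize(im[150:310,230:430],None,fx=4,fy=3.75,interpolation=cv2.INTER_CUBIC)[:,:,::-1])
E
```

```text
scene yellow 368 cloud [524.2 313.8  48.1] z [43. 48. 55.] rect [526.  316.7] [39.  53.5] 82.7 mean [524.8 314.2  49.5]
scene blue 411 cloud [517.4 255.2  48. ] z [44. 48. 54.] rect [518.8 256.5] [37.9 53.7] 81.6 mean [517.6 255.3  49.5]
scene green 427 cloud [510.6 195.6  48.4] z [44. 48. 55.] rect [511.  195.8] [34.2 52.3] 78.0 mean [510.9 196.2  49.5]
scene red 516 cloud [503.6 136.4  48.3] z [44. 48. 54.] rect [504.7 137.6] [34.7 52.3] 81.6 mean [503.9 136.6  49.5]
[[ -7.2 -58.9]
 [ -6.7 -59.1]
 [ -7.  -59.5]]
yaw -0.11747204465131132
side yellow 341 cloud [528.  321.7  48.4] z [44. 48. 55.] rect [528.9 319.8] [38.5 52.9] 88.0 mean [528.3 321.7  49.5]
side blue 292 cloud [520.6 262.2  48.4] z [44. 48. 55.] rect [522.  259.9] [42.6 51.4] 85.6 mean [521.1 262.2  49.5]
side green 230 cloud [513.2 203.6  48.6] z [45. 49. 55.] rect [515.2 201.1] [36.1 51.9] 88.1 mean [514.  203.3  49.5]
side red 223 cloud [506.2 144.9  48.3] z [44. 48. 55.] rect [508.4 144.5] [39.5 52.1] 87.6 mean [507.1 144.6  49.5]
[[ -7.3 -59.5]
 [ -7.1 -58.9]
 [ -6.9 -58.7]]
yaw -0.11956155466256811
```

View pics/crop.png

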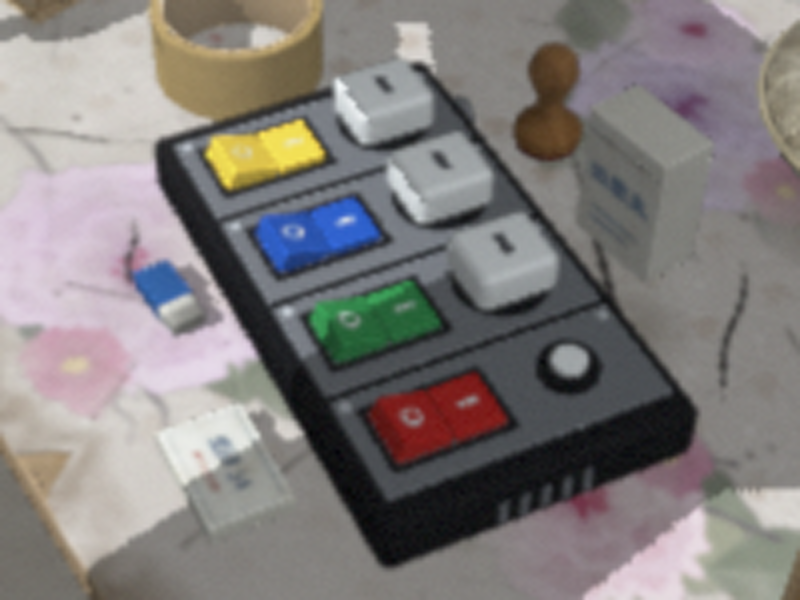

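The scene and side cameras see opposite side faces, so averaging them cancels the y bias. Spacing of 59.4 mm and z of 48 mm match the given sizes. I'll close the gripper and hover for a near-vertical wrist view to refine the pivots.

```bash
python3 - <<'E'
from plant import *
from meas import *
gripper_to(0.0)
Y=np.pi-0.118
movep([0.50,0.225,0.24],[np.pi,0,Y])
hold(0.3)
c=get_calibration("wrist"); p,d=get_image("wrist")
f=dict(p=p,d=d,**{k:np.array(v) for k,v in c.items()}); np.savez("wrist1.npz",**f)
cv2.imwrite("pics/wrist1.png",p[:,:,::-1])
o=observe();print(o["time_s"],o["eef_pos"],o["tcp_rot"],o["opening"],o["q"]); print(np.round(c["world_from_camera"],3))
E
```

```text
2.9083 [0.49981556 0.22545841 0.23996792] [ 3.14157938e+00 -1.05518856e-04  3.02439381e+00] 0.0001514483904966645 [ 2.79877395e-01  3.14254902e-02  1.71752222e+00  5.39018299e-05
  1.39273712e+00 -1.17372964e+00]
[[ 0.117  0.956  0.268  0.432]
 [ 0.993 -0.112 -0.031  0.233]
 [ 0.     0.27  -0.963  0.381]
 [ 0.     0.     0.     1.   ]]
```

View pics/wrist1.png

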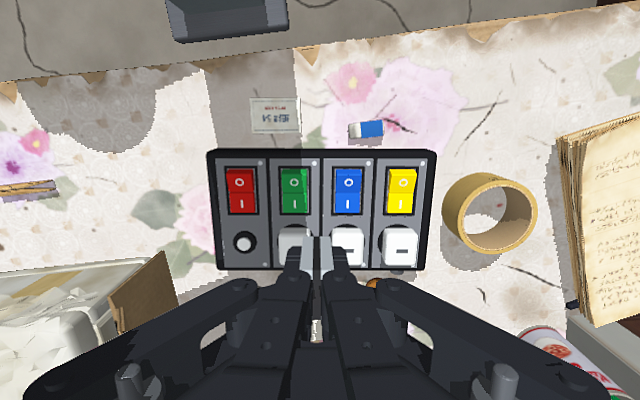

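Wrist view: red (240,190), green (293,190), blue (348,192), yellow (401,190), all unobstructed, with the rings toward the robot (top of the image).

```bash
python3 - <<'E'
from meas import *
f=np.load("wrist1.npz"); M=masks(f["p"],dict(red=(240,190),green=(293,190),blue=(348,192),yellow=(401,190)))
yaw=-.118; R=np.array([[np.cos(yaw),np.sin(yaw)],[-np.sin(yaw),np.cos(yaw)]])
for c,m in M.items():
    P=cloud(m,f["d"],f); v,u=np.nonzero(m); Q=plane(np.c_[u,v],.0495,f)
    B=P[:,:2]@R.T*1e3; q=Q[:,:2]@R.T*1e3
    prof=[(int(a),round(np.median(P[(B[:,0]>=a)&(B[:,0]<a+6),2])*1e3,1)) for a in np.arange(B[:,0].min(),B[:,0].max()-3,6)]
    print(c,m.sum(),"mean",np.round(Q.mean(0)*1e3,1),"block x",np.round(np.percentile(q[:,0],[1,50,99]),1),"y",np.round(np.percentile(q[:,1],[1,50,99]),1),"mid world",np.round(R.T@[(q[:,0].min()+q[:,0].max())/2,np.median(q[:,1])],1),prof)
E
```

```text
yellow 1160 mean [525.2 316.7  49.5] block x [460.  483.6 509.4] y [362.2 376.3 391.1] mid world [526.2 316.5] [(460, np.float64(49.6)), (466, np.float64(52.7)), (472, np.float64(51.1)), (478, np.float64(48.5)), (484, np.float64(46.6)), (490, np.float64(46.7)), (496, np.float64(46.7)), (502, np.float64(46.7)), (508, np.float64(46.6))]
blue 1108 mean [518.3 258.1  49.5] block x [460.1 483.7 509.5] y [303.5 317.3 331.1] mid world [518.7 258. ] [(461, np.float64(50.0)), (467, np.float64(52.4)), (473, np.float64(50.6)), (479, np.float64(48.6)), (485, np.float64(46.7)), (491, np.float64(46.6)), (497, np.float64(46.7)), (503, np.float64(46.5))]
green 1080 mean [511.2 199.   49.5] block x [460.1 483.8 509.5] y [244.4 257.7 271. ] mid world [511.8 198.9] [(461, np.float64(50.4)), (467, np.float64(52.4)), (473, np.float64(50.5)), (479, np.float64(48.5)), (485, np.float64(46.7)), (491, np.float64(46.7)), (497, np.float64(46.7)), (503, np.float64(46.7))]
red 1145 mean [504.2 139.9  49.5] block x [460.2 483.8 509.6] y [183.9 198.3 212.5] mid world [504.9 139.8] [(460, np.float64(49.8)), (466, np.float64(52.6)), (472, np.float64(50.8)), (478, np.float64(48.4)), (484, np.float64(46.7)), (490, np.float64(46.6)), (496, np.float64(46.6)), (502, np.float64(46.6))]
```

Pivot lines lie at block x ≈ 485, the back faces are level and the fronts rise, so all three views agree. Next I press green, straight down and force-limited.

```bash
cat > press.py <<'E'
from plant import *
import numpy as np
yaw=-.118; O=[np.pi,0,np.pi+yaw]; by=dict(green=.2581,yellow=.3767,red=.1988)
def press(c):
    x,y=.4695,by[c]; w=[x*np.cos(yaw)-y*np.sin(yaw), x*np.sin(yaw)+y*np.cos(yaw)]
    movep([*w,.12],O); move_l([*w,.065],.1)
    hit=move_l([*w,.042],.02,max_force=20); o=observe()
    print(c,np.round(w,4),"hit",hit,np.round(o["eef_pos"],4),np.round(o["ft_force"],1))
    hold(.1); move_l([*w,.12],.1); print("t",observe()["time_s"])
E
python3 - <<'E'
from press import *
from meas import *
press("green")
movep([0.50,0.225,0.24],O); hold(.2)
p,d=get_image("wrist"); cv2.imwrite("pics/w2.png",p[120:280,200:450,::-1].repeat(3,0).repeat(3,1))
for n in("red","green","blue","yellow"):
    u=dict(red=240,green=293,blue=348,yellow=401)[n]
    print(n,np.round(np.median(d[168:212,u-6:u+7],axis=1)[::6],4))
E
```

```text
green [0.4966 0.201 ] hit True [0.496  0.2012 0.0479] [-2.6 -1.   7.5]
t 5.9917
red [0.339  0.3337 0.3332 0.3374 0.3418 0.3451 0.3464 0.3486]
green [0.3393 0.3373 0.3389 0.3409 0.3433 0.3429 0.3422 0.3422]
blue [0.3391 0.3337 0.3324 0.3368 0.3417 0.3445 0.3464 0.3487]
yellow [0.3388 0.3339 0.3326 0.3366 0.3414 0.3446 0.347  0.3482]
```

View pics/w2.png

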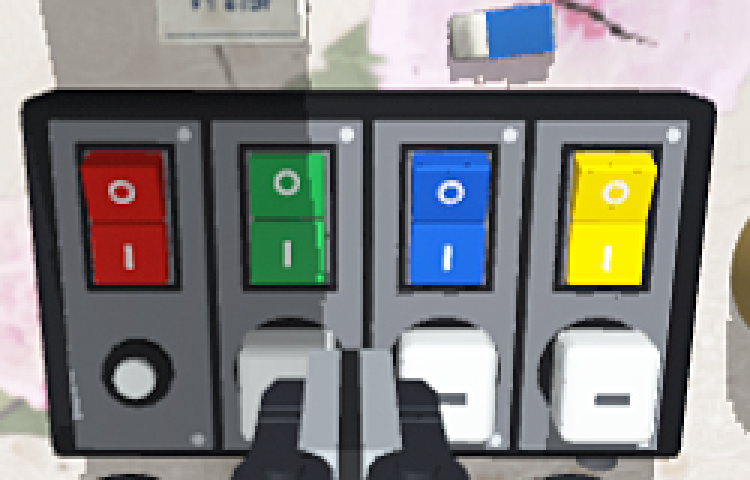

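Green's ring half now looks level, with the other three unchanged. I'll fit the face slopes to check it went over fully before continuing.

```bash
cat > check.py <<'E'
from plant import *
from meas import *
from press import O,yaw
R=np.array([[np.cos(yaw),np.sin(yaw)],[-np.sin(yaw),np.cos(yaw)]])
def check():
    movep([0.50,0.225,0.24],O); hold(.2)
    c=get_calibration("wrist"); p,d=get_image("wrist"); c={k:np.array(v) for k,v in c.items()}
    P=cloud(np.ones(d.shape,bool),d,c); B=P[:,:2]@R.T
    for n,y in dict(red=.1988,green=.2581,blue=.3175,yellow=.3767).items():
        s=[]
        for a,b in((-.019,-.004),(.004,.019)):
            k=(abs(B[:,1]-y)<.009)&(B[:,0]-.485>a)&(B[:,0]-.485<b)&(P[:,2]<.07)
            g=np.polyfit(B[k,0]-.485,P[k,2],1); s.append((round(-np.arctan(g[0]),3),round(P[k,2].mean()*1e3,1)))
        print(n,"front,back slope/z",s)
    return p
E
python3 -c "
from check import *
check()"
```

```text
red front,back slope/z [(np.float64(0.318), np.float64(51.6)), (np.float64(-0.023), np.float64(46.6))]
green front,back slope/z [(np.float64(0.015), np.float64(46.7)), (np.float64(-0.325), np.float64(50.1))]
blue front,back slope/z [(np.float64(0.296), np.float64(51.7)), (np.float64(0.013), np.float64(46.7))]
yellow front,back slope/z [(np.float64(0.302), np.float64(51.7)), (np.float64(-0.003), np.float64(46.7))]
```

Green is fully off (about 0.31 rad) and the others are on. Next: yellow, then red.

```bash
python3 -c "
from check import *; from press import press
press('yellow'); check(); press('red'); p=check()
cv2.imwrite('pics/w3.png',p[:,:,::-1]); print(observe()['time_s'])"
```

```text
yellow [0.5106 0.3188] hit True [0.51   0.319  0.0479] [-2.5 -0.7  8.1]
t 10.4833
red front,back slope/z [(np.float64(0.325), np.float64(51.6)), (np.float64(-0.005), np.float64(46.7))]
green front,back slope/z [(np.float64(0.002), np.float64(46.8)), (np.float64(-0.323), np.float64(50.2))]
blue front,back slope/z [(np.float64(0.313), np.float64(51.6)), (np.float64(0.037), np.float64(46.8))]
yellow front,back slope/z [(np.float64(0.006), np.float64(46.9)), (np.float64(-0.319), np.float64(50.2))]
red [0.4896 0.1421] hit True [0.4889 0.1422 0.0479] [-3.1 -0.3  9. ]
t 14.5417
red front,back slope/z [(np.float64(0.017), np.float64(46.7)), (np.float64(-0.323), np.float64(50.3))]
green front,back slope/z [(np.float64(0.018), np.float64(46.8)), (np.float64(-0.324), np.float64(50.2))]
blue front,back slope/z [(np.float64(0.318), np.float64(51.6)), (np.float64(-0.008), np.float64(46.7))]
yellow front,back slope/z [(np.float64(0.01), np.float64(46.8)), (np.float64(-0.319), np.float64(50.2))]
15.425
```

View pics/w3.png

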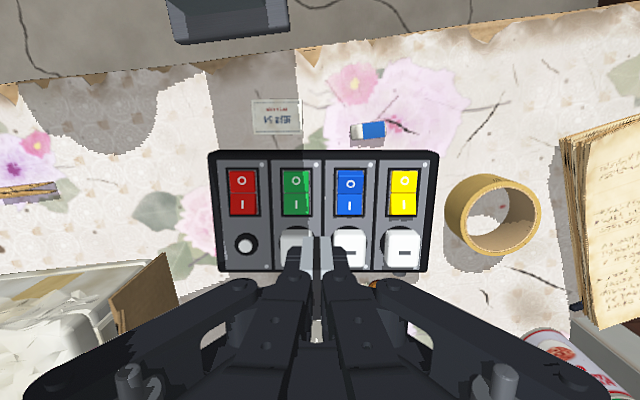

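Red (241,190), green (296,190) and yellow (403,190) are level, and blue (350,192) is still up. The eraser, card box and tape have not moved, and the arm is hovering clear of everything.

```bash
python3 -c "
from plant import *
print(job_done())"
```

```text
the job is handed in; nothing more can be done
None
```

The green, yellow and red rockers were pressed fully off in that order (each measured at about 0.32 rad), blue was left on, the eraser, card box and tape roll showed no movement in the last wrist picture (the stamp and medicine box were not re-checked, but the arm stayed well above them), and the job was handed in just after 15.4 s.

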